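# Load the sample cassette and slide the station's cover shut

## Task

Load the sample station: take the steel sample cassette (the flat plate with a grip rib across its middle) from the bench and lay it flat, rib up, in the open bay of the sloping tray, and let go of it. Then slide the station's flat cover along its rails until it is fully shut over the bay, without slamming it, and leave the other loose things on the bench where they are.

Things in the scene. Friction and masses are not known exactly. Their poses are not given: they have to be found in the camera images.
- cassette: Steel sample cassette, loose on the bench: a plate 90 (x) x 60 (y) x 14 mm (z) with an upright grip rib in the middle of its upper face, 14 mm thick (x), 44 mm long (y) and 26 mm high (rib top 40 mm above the underside). Origin: centre of the underside; z up out of the plate towards the rib. 0.2 to 0.4 kg.
- bay: The station's bay: a pocket 106 (x) x 76 (y) x 46 mm deep in a grey tray whose face slopes 35 degrees. Origin: centre of the bay's floor; z is the face's normal, out of the bay; x is level, along the cover's slide; y points up the slope. Mouth at z = 46 mm; the tray face spans x -70 to +220, y -75 to +75 mm. The cassette fits with its long side along x, 8 mm play all round.
- head_edge (a point): Lower front edge of the station's control head, which hangs over the high side of the tray: the head is a level box 340 mm long (x, parallel to the bay's x; from 100 mm before this point to 240 mm after), 123 mm deep (+y from here) and 45 mm high (+z from here). z is up. An upright tool would hit it: lean the tool to the tray's low side, along the bay's z.
- cover (a joint): Slide joint of the cover, m: 0 = fully shut over the bay (at its stop), grows along the bay's +x as it opens, 0.15 = fully open. Starts open, clear of the bay. Stiff: a few N to slide; stays where left.
- cover_grip (a point): Middle of the grip rib on the flat aluminium cover (axes as the bay's; when shut, at 0, 0, 66 mm in the bay's frame). The rib is 16 (x) x 60 (y) x 26 mm (z, +-13 mm about this point) and stands on the middle of the cover plate, 120 (x) x 100 (y) x 6 mm, whose upper face is 13 mm below this point.
- spanner: Bystander: steel open-ended spanner 160 mm long lying on the bench, origin under its middle.
- plain_block: Bystander: plain aluminium block 100 x 45 x 30 mm without any rib; origin centre of underside.
- bottle: Bystander: white plastic bottle, 64 mm diameter, 170 mm high; origin centre of underside.
- jar: Bystander: jar 66 mm diameter, 80 mm high; origin centre of underside.
- beaker: Bystander: open glass beaker, 68 mm diameter, 90 mm high; origin centre of underside.
- screwdriver: Bystander: screwdriver 180 mm long lying on the bench; origin under its middle.
There are look-alikes about, which are no part of the job. What is shaped like the cassette but blue, orange or turquoise is not meant.

How it is judged:
By the outcome, as a careful person would: the job done as asked, in the order asked, and still so for the second after the job is handed in, with the robot touching nothing.
It also fails if it takes over 58 s, if anything falls off the work surface, if the arm or the gripper's body presses on something with over 40 N, if the wrist force passes 120 N, or if a joint passes its speed limit or range.

## Robot

A 7-joint arm with a two-finger parallel gripper is mounted at the origin on the work surface. World frame = base frame: x ahead of the robot, y to its left, z up, the work surface at z = 0. Lengths are in m, angles in rad, forces in N, time in s.
With the tool pointing down it reaches from about 0.4 to 0.9 m from the base axis. Payload 5.6 kg.
Tool frame: the origin (TCP) lies midway between the tips of the shut fingers; the grasp point (between the pads) lies 19 mm behind it; z points along the fingers, y is the line along which they close (so a half turn about z gives the same grasp; the last joint's range is limited). The gripper opens to 92 mm and grips with 3 to 60 N. Pads are 20 mm wide; open, the fingers measure 128 mm over their backs; the gripper's body (75 mm by 189 mm) begins 69 mm behind the grasp point.
Start: joints at [-1.294, 0.468, -0.012, 1.603, 0.006, 1.071, -0.056], TCP at [0.204, 0.617, 0.215] pointing down, gripper open.
Joint ranges: [-2.53, 2.53], [-0.31, 2.02], [-1.57, 1.55], [0.28, 2.44], [-1.29, 4.43], [0.15, 1.84], [-2.92, 2.92]. Speed limits (rad/s): [2.57, 2.57, 3.14, 3.14, 3.14, 3.14, 3.14].

## Interface

Orientations are given as a 3x3 rotation matrix whose columns are the frame's x, y, z axes.
In Python, from station import env, effector, solver, viewer, workorder, search_frame, tip_of gives the robot as it stands. Calls block until the motion is done:
- env.reach(position, orientation): joint-space move of the TCP to a pose.
- env.movel(position, frame=None, rate=0.15): straight line of the TCP; frame=None keeps the orientation; rate is the mean speed in m/s.
- env.goto_joints(angles): joint-space move.
- effector.release() and effector.grasp(squeeze=None): open the fingers fully, or close them until they stop; squeeze is the grip in N (None keeps the last).
- env.pause(seconds).
- solver.inverse_kinematics(position, orientation): joint angles nearest the present ones, or None.
- env.sense(): the state.
- viewer.read_camera(name): name is "scene" or "top" or "wrist"; returns (picture, depth): 400x640x3 uint8, red, green, blue; 400x640 float32, m along the optical axis (not along the pixel's ray), 0 where there is no reading.
- viewer.camera_info(name): a dict with "intrinsics" (3x3 intrinsics, pixels), "dist_coeffs" ([k1, k2, p1, p2, k3] as OpenCV has them; the pictures are not rectified), "eye" and "rotation" of the camera in the world; the wrist camera has in their place "T_tool_cam" (4x4, takes a point from camera to tool coordinates, whose origin is the TCP and whose axes are the flange's). Camera axes: x right, y up, looking along -z (the intrinsics and any distortion apply to the point x, -y, -z); pixel columns grow to the right and rows downward; lengths in m; the calibration is good to about 2 mm. A picture is of the moment at which its call begins: read the wrist's pose just before it. camera_info takes no time and is no camera call.
A pose or a line that the arm cannot do raises env.PlanningError and nothing moves.
- workorder.finish_job(): hands the job in; it is judged then, once.
Trained networks look in the newest picture that a camera, given by its name, has taken for a name from the list of things; names that differ only in an ending like _2 or _b are one class to them, and where a whole thing is asked for, a point or a joint stands for the part that bears it (a point fixed in the world has none). Each returns a list of dicts, best first, with "score" (0 to 1); they miss things now and then, are a little off and sometimes report something else, mostly with a low value. They report only what shows in the picture. A call takes as long as a camera call. They do not tell look-alikes from the thing itself.
- search_frame(camera, name): "at" ([x, y, z] in m, in world coordinates, good to about 4 mm: the middle of the surface that is visible of it).
- tip_of(camera, name): "at" ([x, y, z] in m, in world coordinates, good to about 4 mm: a listed point, or the origin of a listed thing).
The state is a dict: "t": time; "joint_positions": joint angles; "joint_velocities": joint speeds; "tau": joint torques, N m; "ee_pos": TCP position; "tcp_rot": TCP orientation; "wrist_force": force on the tool from outside, world axes, zero at the start; "moment": the same for the moment, N m; "gripper_width": finger opening in m; "grasp_force": force on a finger pad.
Only numpy, scipy, OpenCV 4.12 (cv2) and the standard library are available. Lean on these libraries where they do the work, as an engineer would, in place of code of your own. Each camera call takes 0.05 s, during which the arm holds its last target. There are 200 camera calls.

## Working session

There is one attempt and no reset: what is moved stays moved. The work goes in short steps, each a Python script; the robot and the scene stay as the last script left them, time stands still between calls to the robot, and variables do not carry over. Pictures are saved under pics/ and viewed, at most 10 in all, crops included, and the job is handed in when it is done.

```bash
ls; mkdir -p pics
cat > h.py <<'E'
import numpy as np, cv2
from station import env, effector, solver, viewer, workorder, search_frame, tip_of
def cloud(name, pose=None):
    """picture, HxWx3 world points (nan where no depth)"""
    s=env.sense(); pic,d=viewer.read_camera(name); ci=viewer.camera_info(name)
    h,w=d.shape; uv=np.stack(np.meshgrid(np.arange(w),np.arange(h)),-1).reshape(-1,1,2).astype(np.float64)
    n=cv2.undistortPoints(uv,np.array(ci["intrinsics"],float),np.array(ci["dist_coeffs"],float)).reshape(h,w,2)
    p=np.stack([n[...,0]*d,-n[...,1]*d,-d],-1).astype(float); p[d<=0]=np.nan
    if "eye" in ci: R,t=np.array(ci["rotation"]),np.array(ci["eye"])
    else:
        T=np.array(ci["T_tool_cam"]); R0=np.array(s["tcp_rot"]); R=R0@T[:3,:3]; t=R0@T[:3,3]+np.array(s["ee_pos"])
    return pic,p@R.T+t
def save(name,pic): cv2.imwrite("pics/"+name,pic[...,::-1])
E
python3 - <<'E'
from h import *
np.set_printoptions(precision=4,suppress=True)
for c in("scene","top"):
    pic,P=cloud(c); save(c+"0.png",pic); np.savez(c+"0.npz",pic=pic,P=P)
    for n in("cassette","bay","head_edge","cover_grip","cover","spanner","plain_block"):
        for f in(tip_of,search_frame):
            try:r=f(c,n)
            except Exception as e: r=[];print(e)
            print(c,f.__name__,n,[(round(q["score"],2),np.round(q["at"],3).tolist()) for q in r])
print(env.sense()["t"],viewer.camera_info("top"),viewer.camera_info("scene"))
E
```

```text
pics
scene call cassette [(0.96, [0.438, -0.338, 0.001]), (0.8, [0.371, -0.065, -0.001]), (0.66, [0.582, -0.283, 0.002]), (0.58, [0.318, -0.241, -0.001])]
scene call cassette [(0.88, [0.442, -0.344, 0.015]), (0.83, [0.323, -0.245, 0.013]), (0.77, [0.586, -0.286, 0.014]), (0.56, [0.376, -0.072, 0.014])]
scene call bay [(0.76, [0.514, 0.152, 0.072])]
scene call bay [(0.93, [0.611, 0.126, 0.097])]
scene call head_edge [(0.69, [0.514, 0.148, 0.182]), (0.69, [0.529, -0.146, 0.0])]
scene call head_edge [(0.87, [0.619, 0.14, 0.12])]
scene call cover_grip [(0.85, [0.639, 0.102, 0.124])]
scene call cover_grip [(0.56, [0.647, 0.11, 0.115])]
it knows: bay, beaker, bottle, cassette, cover_grip, head_edge, jar, plain_block, screwdriver, spanner
scene call cover []
scene call cover [(0.72, [0.61, 0.124, 0.099]), (0.66, [0.648, 0.104, 0.115])]
scene call spanner [(0.56, [0.526, -0.144, 0.003])]
scene call spanner [(0.19, [0.454, -0.502, 0.022])]
scene call plain_block [(0.85, [0.698, -0.369, 0.0])]
scene call plain_block [(0.73, [0.706, -0.373, 0.03])]
top call cassette [(0.9, [0.44, -0.337, -0.0])
[... 1004 characters left out ...]
5.1759,   0.    , 319.8427],
       [  0.    , 395.1759, 202.6187],
       [  0.    ,   0.    ,   1.    ]]), 'dist_coeffs': array([-0.066,  0.   ,  0.   ,  0.   ,  0.   ]), 'eye': array([ 0.4217, -0.044 ,  1.507 ]), 'rotation': array([[-0.0229,  0.9964, -0.082 ],
       [-0.9997, -0.0235, -0.0057],
       [-0.0076,  0.0818,  0.9966]])} {'intrinsics': array([[470.1632,   0.    , 322.0464],
       [  0.    , 470.1632, 190.9475],
       [  0.    ,   0.    ,   1.    ]]), 'dist_coeffs': array([0.0279, 0.    , 0.    , 0.    , 0.    ]), 'eye': array([ 1.1565, -0.6971,  1.2266]), 'rotation': array([[ 0.7191, -0.5363,  0.442 ],
       [ 0.6949,  0.5462, -0.4677],
       [ 0.0094,  0.6434,  0.7654]])}
```

View pics/scene0.png

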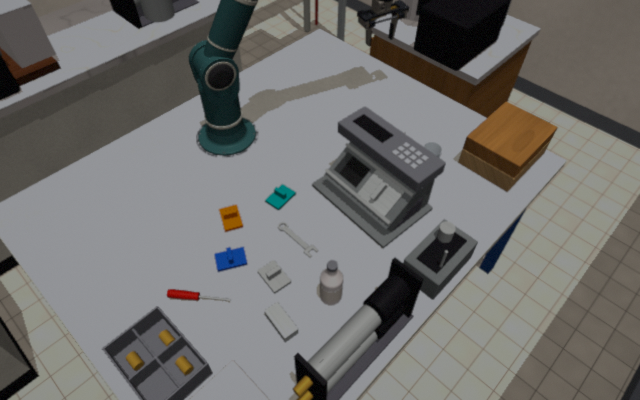

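View pics/top0.png

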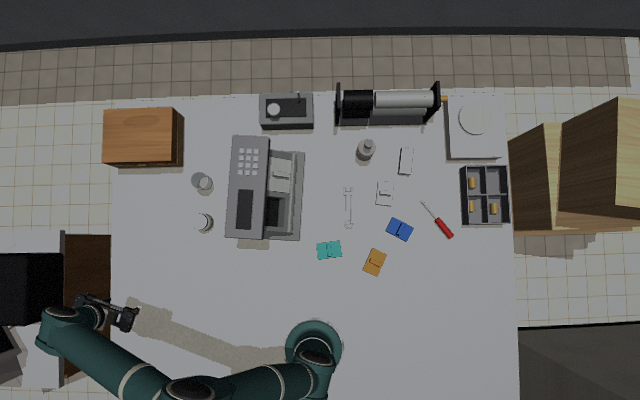

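The scene picture shows four cassette-shaped plates: turquoise (280,197), orange (231,217), blue (230,259) and bare-steel grey (274,276). The plain block, without a rib, is at (281,321). In the top picture they are at (329,250), (375,262), (400,229) and (385,192). By the description I choose the grey one, about (0.58,-0.285). The station's open bay is on its near-robot side, at top (275,213), with the cover at (282,170).

Run:
```python
from h import *
np.set_printoptions(precision=4,suppress=True)
def box(p):
    (c,s,a)=cv2.minAreaRect((p[:,:2]*1000).astype(np.float32)); return np.round(c,1),np.round(s,1),round(a,1)
for c in("top","scene"):
    z=np.load(c+"0.npz"); P=z["P"].reshape(-1,3); P=P[~np.isnan(P[:,0])]
    near=P[(abs(P[:,0]-.58)<.07)&(abs(P[:,1]+.285)<.07)]
    print(c,"bench z",np.median(near[near[:,2]<.006][:,2]))
    print(" plate",box(near[near[:,2]>.008]),"rib",box(near[near[:,2]>.03]), len(near[near[:,2]>.03]),near[:,2].max(),np.median(near[(near[:,2]>.009)&(near[:,2]<.02)][:,2]))
    S=P[(P[:,0]>.35)&(P[:,0]<.9)&(P[:,1]>-.05)&(P[:,1]<.36)&(P[:,2]>.02)]
    H=S[S[:,2]>.2]; print(" head",box(H),np.median(H[:,2]),len(H))
img=np.load("top0.npz")["pic"]; sc=np.load("scene0.npz")["pic"]
a=cv2.resize(sc[240:310,235:325],None,fx=4.4,fy=4.4,interpolation=2)[:300]
b=cv2.resize(img[120:250,215:320],(400,495),interpolation=2)
o=np.zeros((500,800,3),np.uint8); o[:a.shape[0],:a.shape[1]]=a; o[:495,400:800]=b; save("crop.png",o)
```

```text
top bench z -0.0009268091703191761
 plate (array([ 591.5, -300.4]), array([ 95.4, 125.3]), 84.4) rib (array([ 576.1, -282.3]), array([43.1, 14.4]), 81.5) 47 0.04430856364475244 0.013614049423393837
 head (array([587.5, 202.4]), array([122.6, 341.5]), 85.4) 0.2301976014428344 3881
scene bench z -0.001087832850659387
 plate (array([ 580.5, -287. ]), array([63.2, 93.1]), 81.9) rib (array([ 579.3, -286.7]), array([47.4, 16.2]), 80.9) 91 0.04351661110163674 0.012935688587487615
 head (array([588.5, 199.4]), array([129.5, 343.8]), 85.0) 0.2296726809031706 3823
```

View pics/crop.png

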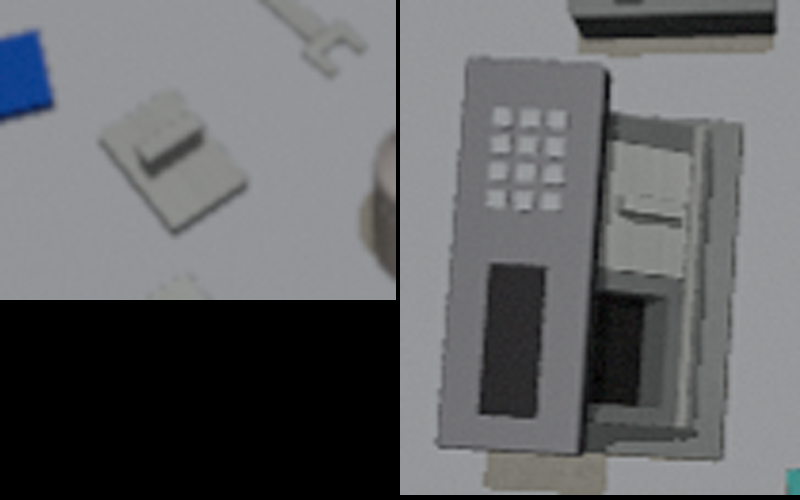

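The left crop shows a bare grey plate with an upright rib in the middle (170,140), so this is the cassette. The right crop shows the open bay (620,350) and the cover with its rib (650,205).

```bash
cat >> h.py <<'E'
def rz(a): c,s=np.cos(a),np.sin(a); return np.array([[c,-s,0],[s,c,0],[0,0,1.]])
A=np.deg2rad(-4.9); T=np.deg2rad(35)
RB=rz(A)@np.array([[1,0,0],[0,np.cos(T),-np.sin(T)],[0,np.sin(T),np.cos(T)]])  # bay axes
OB=np.array([.5135,.1525,.070])
def tool(zdir,ydir): z=zdir/np.linalg.norm(zdir); y=ydir-z*(ydir@z); y/=np.linalg.norm(y); return np.stack([np.cross(y,z),y,z],1)
def bay(p): return OB+RB@np.array(p)
SG=1
def Rpick(yaw): return tool(np.array([0,0,-1.]),SG*rz(yaw)[:,0])
def Rbay(): return tool(-RB[:,2],SG*RB[:,0])
E
python3 - <<'E'
import h; from h import *
np.set_printoptions(precision=3,suppress=True)
print(env.sense()["tcp_rot"])
print("bottle",[(q["score"],q["at"]) for q in tip_of("top","bottle")])
for h.SG in(1,-1):
    for n,p,R in(("pick",[.578,-.285,.2],Rpick(np.deg2rad(-8.5))),("pickl",[.578,-.285,.028],Rpick(np.deg2rad(-8.5))),("pre",bay([0,.004,.15]),Rbay()),("bay",bay([0,.004,.048]),Rbay()),("cov",bay([.13,0,.06]),Rbay()),("shut",bay([0,0,.06]),Rbay())):
        print(h.SG,n,solver.inverse_kinematics(p,R))
z=np.load("top0.npz"); P=z["P"].reshape(-1,3); P=P[~np.isnan(P[:,0])]; Q=(P-OB)@RB
F=Q[(Q[:,2]>.03)&(Q[:,2]<.095)&(Q[:,0]>-.09)&(Q[:,0]<.24)&(abs(Q[:,1])<.09)]
f=F[(abs(F[:,0]+.062)<.006)&(abs(F[:,1])<.06)]; print("face left of bay z'",np.median(f[:,2]),len(f))
cp=F[(F[:,0]>.075)&(F[:,0]<.19)&(F[:,2]>.045)]
print("hist z'",np.histogram(cp[:,2],bins=np.arange(.044,.096,.004)))
rb=F[(F[:,2]>.071)&(F[:,0]>.05)&(abs(F[:,1])<.05)]; print("rib x',y' med",np.median(rb,0),len(rb), rb.min(0),rb.max(0))
fl=Q[(abs(Q[:,2])<.02)&(abs(Q[:,0])<.045)&(abs(Q[:,1])<.035)]; print("floor",np.median(fl,0),fl.min(0),fl.max(0),len(fl))
x=np.c_[fl[:,:2],np.ones(len(fl))]; print("floor slope",np.linalg.lstsq(x,fl[:,2],rcond=None)[0])
E
```

```text
[[-0.949  0.314  0.   ]
 [ 0.314  0.949 -0.   ]
 [-0.     0.    -1.   ]]
bottle [(0.9, [0.7353, -0.2129, -0.0015]), (0.15, [0.4835, 0.4076, -0.0022])]
1 pick [-0.213  0.606  0.904  1.675 -0.521  1.12   0.69 ]
1 pickl [-0.19   0.871  0.881  1.771 -0.835  0.921  0.914]
1 pre [-0.416  0.386  0.718  2.06  -0.951  1.17   0.765]
1 bay [-0.281  0.483  0.41   2.103 -1.072  0.952  0.819]
1 cov [-0.233  0.647  0.425  1.782 -1.028  1.09   0.695]
1 shut [-0.296  0.475  0.454  2.102 -1.062  0.982  0.823]
-1 pick [-0.399  0.868  1.343  1.685 -0.874  1.323 -2.178]
-1 pickl [-0.379  1.204  1.33   1.781 -1.248  1.274 -1.981]
-1 pre [-0.796  0.734  1.353  2.077 -1.209  1.565 -2.144]
-1 bay [-0.637  0.62   0.886  2.124 -1.248  1.188 -2.186]
-1 cov [-0.533  0.794  0.884  1.802 -1.266  1.339 -2.31 ]
-1 shut [-0.618  0.602  0.886  2.12  -1.22   1.193 -2.192]
face left of bay z' 0.044104095010419425 86
hist z' (array([126, 358, 169,  54,  13,   3,  12,  27,  32,   7,   0,   0]), array([0.044, 0.048, 0.052, 0.056, 0.06 , 0.064, 0.068, 0.072, 0.076,
       0.08 , 0.084, 0.088, 0.092]))
rib x',y' med [0.13  0.002 0.076] 71 [ 0.122 -0.031  0.071] [0.138 0.031 0.081]
floor [-0.001 -0.01  -0.002] [-0.045 -0.035 -0.01 ] [0.045 0.015 0.007] 288
floor slope [ 0.003  0.023 -0.001]
```

Run:
```python
from h import *
np.set_printoptions(precision=3,suppress=True)
p=np.array(env.sense()["ee_pos"]); env.movel(p+[0,0,.2],rate=.3)
j=np.array(env.sense()["joint_positions"]); j[0]=.43; env.goto_joints(j)
s=env.sense(); print(s["t"],s["ee_pos"],s["tcp_rot"])
env.reach([.53,-.285,.21],Rpick(np.deg2rad(-8.5)))
s=env.sense(); print(s["t"],s["joint_positions"],s["ee_pos"])
pic,P=cloud("wrist"); save("w1.png",pic)
n=P.reshape(-1,3); n=n[~np.isnan(n[:,0])]; n=n[(abs(n[:,0]-.578)<.06)&(abs(n[:,1]+.285)<.045)]
for lo in(.008,.03): print(lo,cv2.minAreaRect((n[n[:,2]>lo][:,:2]*1000).astype(np.float32)),(n[:,2]>lo).sum(),n[:,2].max())
print([(q["score"],q["at"]) for q in tip_of("wrist","cassette")])
```

```text
5.7167 [ 0.576 -0.299  0.413] [[ 0.461  0.888 -0.002]
 [ 0.888 -0.461  0.001]
 [ 0.    -0.003 -1.   ]]
6.5583 [ 0.487  0.393 -0.064  1.725  0.029  1.022  0.264] [ 0.531 -0.285  0.212]
0.008 ((568.6221923828125, -284.7657470703125), (60.33470916748047, 107.6878662109375), 82.29923248291016) 36086 0.3374280335453059
0.03 ((568.3768310546875, -283.34014892578125), (47.35300064086914, 103.92112731933594), 86.21914672851562) 32685 0.3374280335453059
[(0.82, [0.3174, -0.2457, 0.0038]), (0.56, [0.5792, -0.2887, 0.001])]
```

View pics/w1.png

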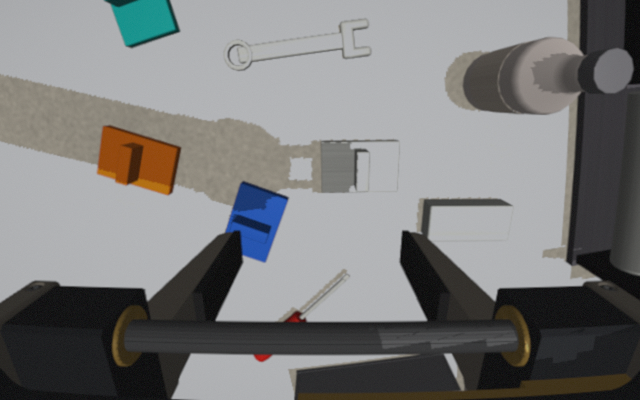

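The wrist picture shows the steel cassette at (360,165) with its rib at (362,170). It is free of neighbours: blue plate (257,220), bottle (520,75).

Run:
```python
from h import *
np.set_printoptions(precision=3,suppress=True)
pic,P=cloud("wrist")
n=P.reshape(-1,3); n=n[~np.isnan(n[:,0])]; n=n[(abs(n[:,0]-.578)<.06)&(abs(n[:,1]+.285)<.045)&(n[:,2]<.06)]
pl=n[(n[:,2]>.008)]; rib=n[n[:,2]>.031]
rp=cv2.minAreaRect((pl[:,:2]*1000).astype(np.float32)); rr=cv2.minAreaRect((rib[:,:2]*1000).astype(np.float32))
print(rp,rr,np.percentile(rib[:,2],[50,90]),np.median(pl[pl[:,2]<.02][:,2]))
c=np.array(rr[0])/1000; 
if np.linalg.norm(c-[.578,-.285])>.006: raise SystemExit("check")
yaw=np.deg2rad(-8.5); R=Rpick(yaw)
env.movel([*c,.12],frame=R,rate=.25)
env.movel([*c,.028],rate=.12)
print(env.sense()["wrist_force"])
effector.grasp(45); s=env.sense(); print(s["t"],s["gripper_width"],s["grasp_force"],s["wrist_force"],s["ee_pos"])
env.movel([*c,.10],rate=.12); s=env.sense(); print(s["t"],s["gripper_width"],s["grasp_force"],s["wrist_force"])
```

```text
((576.9848022460938, -286.0359802246094), (60.64196014404297, 90.33514404296875), 82.3143081665039) ((576.8687133789062, -285.5532531738281), (43.391700744628906, 14.022666931152344), 82.10604095458984) [0.04  0.041] 0.014287364473332564
[-0.479 -0.735  0.268]
9.3417 0.01365086885636596 44.997804164886475 [0.507 0.313 0.469] [ 0.577 -0.286  0.028]
10.0917 0.013316359986236837 44.99349653720856 [ 0.714  1.1   -2.821]
```

Run:
```python
import h; from h import *
np.set_printoptions(precision=3,suppress=True)
print(viewer.camera_info("wrist")["T_tool_cam"])
p=np.array(env.sense()["ee_pos"])
env.movel(p+[-.04,.06,.17],rate=.25)
for h.SG in(1,-1):
  for n,q in(("pre",[0,.005,.2]),("bay",[0,.005,.048]),("cov",[.13,0,.062]),("shut",[0,0,.062])):
    print(h.SG,n,solver.inverse_kinematics(bay(q),Rbay()))
print(env.sense()["joint_positions"],env.sense()["t"])
```

```text
[[-0.     0.958  0.286  0.08 ]
 [ 1.     0.     0.     0.   ]
 [ 0.     0.286 -0.958 -0.17 ]
 [ 0.     0.     0.     1.   ]]
1 pre [ 0.488  0.301 -0.308  1.962 -0.606  1.05   0.454]
1 bay [ 0.394  0.504 -0.416  2.059 -0.677  0.696  0.488]
1 cov [ 0.341  0.652 -0.36   1.739 -0.545  0.838  0.348]
1 shut [ 0.408  0.486 -0.403  2.055 -0.67   0.729  0.494]
-1 pre [-0.028  0.278  0.299  1.995 -0.763  1.144 -2.54 ]
-1 bay [-0.086  0.461  0.168  2.091 -0.98   0.866 -2.401]
-1 cov [-0.096  0.621  0.237  1.772 -0.926  1.018 -2.514]
-1 shut [-0.075  0.446  0.184  2.087 -0.958  0.892 -2.405]
[ 0.407  0.307 -0.082  1.713  0.028  1.125  0.168] 10.975
```

Run:
```python
from h import *
np.set_printoptions(precision=4,suppress=True)
env.reach(bay([0,.005,.2]),Rbay()); env.pause(.2)
s=env.sense(); print(s["t"],(np.array(s["ee_pos"])-OB)@RB,s["gripper_width"],s["wrist_force"])
pic,P=cloud("wrist"); save("w2.png",pic)
Q=(P.reshape(-1,3)-OB)@RB; Q=Q[~np.isnan(Q[:,0])]; np.save("Q2.npy",Q)
fl=Q[(abs(Q[:,2])<.012)&(abs(Q[:,0])<.045)&(abs(Q[:,1])<.03)]; print("floor",len(fl),np.median(fl,0),np.linalg.lstsq(np.c_[fl[:,:2],np.ones(len(fl))],fl[:,2],rcond=None)[0])
lo=Q[(Q[:,2]<.035)&(Q[:,2]>-.01)&(abs(Q[:,0])<.07)&(abs(Q[:,1])<.05)]
print("pocket pts x,y pct",np.percentile(lo,[1,99],axis=0))
fa=Q[(abs(Q[:,2]-.046)<.008)&(Q[:,0]<-.056)&(Q[:,0]>-.069)&(abs(Q[:,1])<.04)]; print("face",len(fa),np.median(fa,0) if len(fa) else 0)
rb=Q[(Q[:,2]>.072)&(Q[:,2]<.09)&(Q[:,0]>.06)&(Q[:,0]<.2)&(abs(Q[:,1])<.045)]; print("rib",len(rb),np.percentile(rb,[2,50,98],axis=0) if len(rb) else 0)
```

```text
12.2 [0.0005 0.0045 0.2004] 0.013214309063411069 [ 0.1834 -0.4553 -2.1158]
floor 2308 [-0.0003  0.0079  0.0013] [-0.0023 -0.0004  0.0013]
pocket pts x,y pct [[-0.0535 -0.01   -0.0004]
 [ 0.0529  0.0257  0.0315]]
face 466 [-0.0626  0.0208  0.0468]
rib 1125 [[ 0.1233 -0.0326  0.0729]
 [ 0.1299 -0.0036  0.0791]
 [ 0.1388  0.0251  0.0804]]
```

View pics/w2.png

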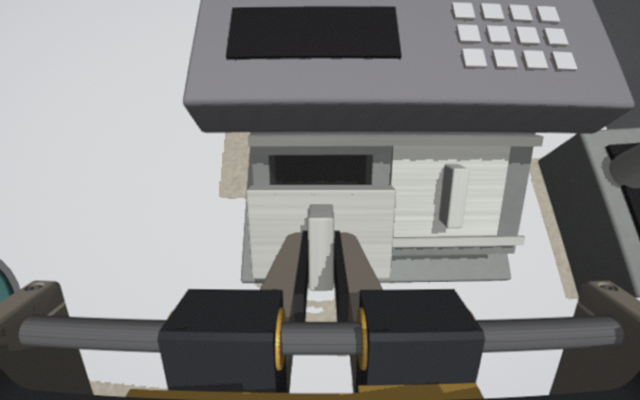

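The wrist picture shows the cassette level in the fingers (plate 248–394, row 190–280), lined up with the bay (320,170). The cover rib is at (453,195), and the head is behind and clear of the tool.

Run:
```python
from h import *
np.set_printoptions(precision=4,suppress=True)
Q=np.load("Q2.npy"); pl=Q[(abs(Q[:,2]-.186)<.006)&(abs(Q[:,0])<.06)&(abs(Q[:,1])<.06)]
print(np.percentile(pl,[1,50,99],axis=0), np.linalg.lstsq(np.c_[pl[:,:2],np.ones(len(pl))],pl[:,2],rcond=None)[0])
env.movel(bay([0,.004,.085]),rate=.2)
f0=np.array(env.sense()["wrist_force"])
for z in(.075,.066,.057,.049):
    env.movel(bay([0,.004,z]),rate=.08); s=env.sense(); df=np.array(s["wrist_force"])-f0; print(z,s["t"],df,s["gripper_width"])
    if np.linalg.norm(df)>8: print("contact");break
print((np.array(s["ee_pos"])-OB)@RB)
pic,P=cloud("wrist"); save("w3.png",pic)
```

```text
[[-0.0434 -0.0232  0.1811]
 [ 0.0018  0.017   0.1871]
 [ 0.0445  0.0343  0.1887]] [ 0.0014 -0.0196  0.1872]
0.075 13.25 [ 1.1357  0.8598 -0.0757] 0.013544846814816224
0.066 13.5083 [-0.7825 -7.5919  3.0447] 0.013044613079207578
contact
[0.0017 0.0013 0.068 ]
```

View pics/w3.png

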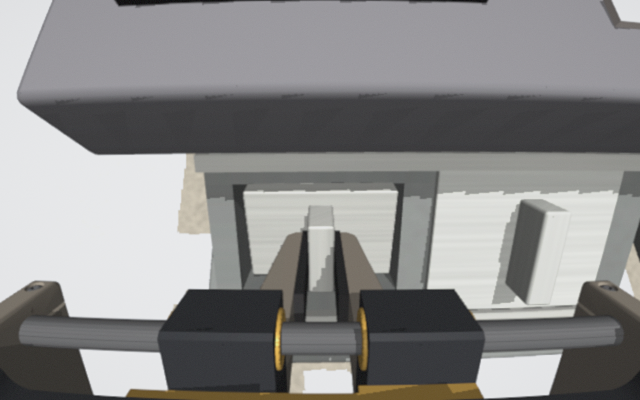

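The picture shows the plate (245–397, rows 190–275) entering the mouth. Its upper edge (row 190) is nearly on the pocket's upper edge, so the bay lies about 4 mm further down the slope. I correct for that and go on.

```bash
echo 'OB=OB+RB@np.array([0,-.0037,.001])' >> h.py
python3 - <<'E'
from h import *
np.set_printoptions(precision=4,suppress=True)
env.movel(bay([0,.002,.080]),rate=.1)
f0=np.array(env.sense()["wrist_force"]); print(f0)
for z in(.072,.064,.056,.048):
    env.movel(bay([0,.002,z]),rate=.08); s=env.sense(); df=np.array(s["wrist_force"])-f0; print(z,s["t"],df,s["gripper_width"])
    if np.linalg.norm(df)>6: print("contact");break
print((np.array(s["ee_pos"])-OB)@RB)
pic,P=cloud("wrist"); save("w4.png",pic)
Q=(P.reshape(-1,3)-OB)@RB; Q=Q[~np.isnan(Q[:,0])]; z0=s and ((np.array(s["ee_pos"])-OB)@RB)[2]
pl=Q[(abs(Q[:,2]-(z0-.014))<.008)&(abs(Q[:,0])<.05)&(abs(Q[:,1])<.045)]
print(np.percentile(pl,[1,50,99],axis=0), np.linalg.lstsq(np.c_[pl[:,:2],np.ones(len(pl))],pl[:,2],rcond=None)[0])
E
```

```text
[-0.2407  0.1426 -2.7062]
0.072 14.1167 [-0.0535 -0.1909 -0.3226] 0.013641188086260013
0.064 14.3667 [ 0.5271  0.8831 -0.8513] 0.013643356166958219
0.056 14.6167 [ 0.0781 -0.2222  0.6076] 0.013594555955495137
0.048 14.8667 [0.4419 0.9962 0.1354] 0.013571166804172634
[-0.0004  0.0021  0.0477]
[[-0.0446 -0.0398  0.0305]
 [-0.0003  0.0157  0.0372]
 [ 0.0435  0.0334  0.0408]] [-0.0068  0.1078  0.0356]
```

Run:
```python
from h import *
np.set_printoptions(precision=4,suppress=True)
effector.release(); env.pause(.3)
s=env.sense(); print(s["t"],s["gripper_width"],s["wrist_force"])
env.movel(bay([0,.0,.16]),rate=.2)
pic,P=cloud("wrist"); save("w5.png",pic); print(env.sense()["t"])
Q=(P.reshape(-1,3)-OB)@RB; Q=Q[~np.isnan(Q[:,0])]
pl=Q[(abs(Q[:,2]-.014)<.012)&(abs(Q[:,0])<.05)&(abs(Q[:,1])<.042)]
print(np.percentile(pl,[1,50,99],axis=0), np.linalg.lstsq(np.c_[pl[:,:2],np.ones(len(pl))],pl[:,2],rcond=None)[0])
r=Q[(Q[:,2]>.03)&(Q[:,2]<.09)&(abs(Q[:,0])<.03)&(abs(Q[:,1])<.032)]; print("rib",np.percentile(r,[2,50,98],axis=0))
rb=Q[(Q[:,2]>.07)&(Q[:,2]<.09)&(Q[:,0]>.06)&(Q[:,0]<.2)&(abs(Q[:,1])<.045)]; print("cover rib",len(rb),np.percentile(rb,[2,50,98],axis=0) if len(rb) else 0)
```

```text
16.425 0.09216155025541169 [0.8711 0.4849 0.7797]
17.1833
[[-0.0452 -0.0399  0.0046]
 [ 0.0003 -0.0089  0.0137]
 [ 0.0443  0.0206  0.0246]] [-0.0014 -0.0534  0.0135]
rib [[-0.0073 -0.0299  0.0342]
 [-0.0007 -0.0076  0.0396]
 [ 0.006   0.0124  0.041 ]]
cover rib 1529 [[ 0.1231 -0.029   0.071 ]
 [ 0.1292  0.0009  0.0781]
 [ 0.1387  0.0283  0.0796]]
```

View pics/w5.png

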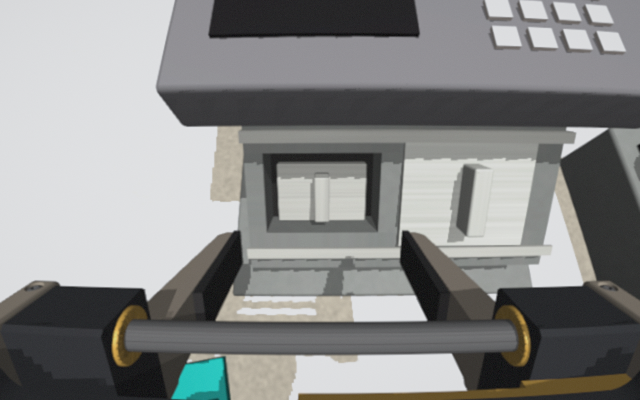

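The cassette lies flat, rib up, in the bay: rib (322,198), plate 277–367, rib top at z' = 40 mm. Next is the cover, whose rib is at (475,200).

Run:
```python
from h import *
np.set_printoptions(precision=4,suppress=True)
env.movel(bay([.130,0,.13]),rate=.2); env.movel(bay([.130,0,.061]),rate=.12)
print(env.sense()["wrist_force"])
effector.grasp(30); s=env.sense(); q=(np.array(s["ee_pos"])-OB)@RB
print(s["t"],s["gripper_width"],RB.T@np.array(s["wrist_force"]),q)
f0=RB.T@np.array(s["wrist_force"])
x=.130
for x,r in((.08,.06),(.03,.06),(.012,.04),(.006,.025),(.003,.02),(.0015,.01),(0,.01),(-.001,.01),(-.002,.01),(-.003,.01),(-.004,.01)):
    env.movel(bay([x,0,.061]),rate=r); s=env.sense(); f=RB.T@np.array(s["wrist_force"]); q=(np.array(s["ee_pos"])-OB)@RB
    print(x,round(s["t"],2),f,q,s["gripper_width"])
    if np.linalg.norm(f-f0)>20: break
```

```text
[ 0.0437 -0.4008 -0.3459]
19.8583 0.015248326872461316 [ 2.4933  1.5135 -1.4408] [0.1305 0.     0.061 ]
0.08 20.84 [-2.7035 -0.0169  4.5399] [ 0.0791 -0.0002  0.0611] 0.015341260413606242
0.03 21.82 [-1.5815 -2.6257  7.0198] [ 0.0291 -0.0004  0.0612] 0.0154214526175124
0.012 22.43 [ 0.7498 -3.4384  6.2342] [ 0.0118 -0.0004  0.0613] 0.015425733948441787
0.006 22.82 [ 1.5577 -3.6452  4.8461] [ 0.006  -0.0005  0.0613] 0.015390336912437855
0.003 23.12 [ 1.2472 -4.3488  3.6398] [ 0.0032 -0.0005  0.0613] 0.01592960287557985
0.0015 23.42 [ 2.1304 -4.1931  4.6532] [ 0.0019 -0.0005  0.0613] 0.015612263066512547
0 23.72 [ 2.2222 -3.0401  3.9237] [ 0.0004 -0.0005  0.0613] 0.015689308017672522
-0.001 23.97 [ 5.2944 -3.5429  0.8616] [ 0.0004 -0.0005  0.0613] 0.01579389733564701
-0.002 24.22 [ 7.0563 -3.7177 -2.6688] [ 0.0004 -0.0005  0.0614] 0.015729333505365265
-0.003 24.47 [10.584  -5.1546 -5.7108] [ 0.0004 -0.0005  0.0614] 0.0159061299194249
-0.004 24.72 [12.949  -5.1694 -8.1097] [ 0.0004 -0.0005  0.0614] 0.015941449792810432
```

Run:
```python
from h import *
np.set_printoptions(precision=4,suppress=True)
effector.release(); env.movel(bay([0,0,.17]),rate=.15); env.pause(.2)
s=env.sense(); print(s["t"],s["gripper_width"],s["wrist_force"])
pic,P=cloud("wrist"); save("w6.png",pic)
Q=(P.reshape(-1,3)-OB)@RB; Q=Q[~np.isnan(Q[:,0])]
rb=Q[(Q[:,2]>.07)&(Q[:,2]<.09)&(abs(Q[:,0])<.04)&(abs(Q[:,1])<.045)]; print("cover rib",len(rb),np.percentile(rb,[2,50,98],axis=0))
pl=Q[(abs(Q[:,2]-.052)<.004)&(abs(Q[:,0])<.09)&(abs(Q[:,1])<.04)]; print("plate",np.percentile(pl,[1,50,99],axis=0))
print(search_frame("wrist","cover_grip")[:1],tip_of("wrist","cover_grip")[:1],bay([0,0,.066]))
```

```text
26.975 0.09201186899476205 [ 0.1589 -0.2573  0.0126]
cover rib 1298 [[-0.0075 -0.0296  0.0762]
 [ 0.0002  0.0005  0.0785]
 [ 0.0079  0.0284  0.0799]]
plate [[-0.0588 -0.0391  0.051 ]
 [-0.0007  0.0032  0.0527]
 [ 0.0588  0.0392  0.0543]]
[{'at': [0.5088, 0.1183, 0.1165], 'score': 0.77}] [{'at': [0.5106, 0.1122, 0.1187], 'score': 0.61}] [0.51   0.1112 0.1228]
```

View pics/w6.png

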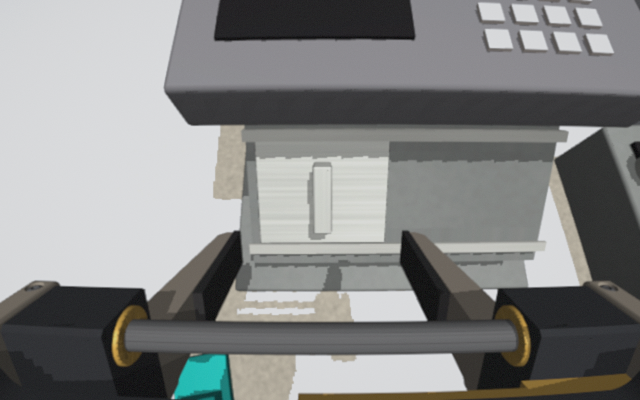

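The cover is shut over the bay: its rib is at (322,200), centred at x' = 0, and its plate spans ±59 mm. The gripper is open and clear.

```bash
python3 -c "
from h import *
print(workorder.finish_job())"
```

```text
the job is handed in; nothing more can be done
None
```

The steel cassette lies flat, rib up, in the bay, with the cover slid gently to its stop over it; I touched nothing else on the bench and handed the job in at about 27 s. The cassette grazed the bay's upper edge with about 8 N on the way in, and I let it drop the last 2 cm because the open fingers don't fit inside the bay.

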